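# Run-in check of a clamped linear slide, empty and under load

## Task

Check the linear slide on the bench for sticky spots: slacken its clamp (the black knob spins idly unless you press it down while turning; anticlockwise slackens) and stroke the empty carriage slowly from stop to stop, first fully out to the right-hand stop and then fully home to the left-hand one. Then stand every steel test weight that is on the bench upright in the carriage's pan and stroke it out and home again just as fully, never driving the carriage faster than about 10 cm a second. Finish with the loaded carriage fully home and its clamp screwed tight again, and leave the other things on the bench where they are.

Things in the scene. Friction and masses are not known exactly. Their poses are not given: they have to be found in the camera images.
- slide_base: Linear slide unit, screwed to the bench: grey aluminium base plate 90 x 290 x 12 mm with a steel rail along its length and a dark stop block at each end. Origin: centre of the underside, on the bench top. Its y axis runs along the rail towards the home (left-hand) stop, its x axis away from the robot; it is turned about the vertical by up to about 0.3 rad.
- carriage (a joint): Position of the carriage along the rail, m: 0 = fully home, against the left-hand stop (towards the base's +y); grows as it moves towards the base's -y; 0.146 = fully out, against the right-hand stop. With the clamp slack it moves with about 2 to 3 N and stays where it is left; with the clamp tight it holds against about 20 N.
- pan (a point): Centre of the floor of the grey carriage's square pan (inside 112 x 112 mm; rim 6 mm high, 4 mm thick), 54 mm above the bench; axes as the base's. It travels with the carriage: 73 mm from the base's origin towards its +y when home, 73 mm towards -y when out. A lug plate at that level reaches 60 mm on from the pan towards the robot and carries post and clamp.
- post_grip (a point): Point on the axis of the carriage's upright steel push post (14 mm diameter, top 76 mm above the pan floor), 60 mm above the pan floor = 114 mm above the bench. The post stands on the lug at x -90, y -36 mm from the pan centre. Pinch it or push on it to stroke the carriage. Nothing on the slide stands higher than 76 mm above the pan floor.
- knob_top (a point): Centre of the top of the round black ribbed clamp knob, 33 mm diameter, grip part 34 mm tall, at x -90, y +30 mm from the pan centre, 76 mm above the pan floor (130 above the bench) when up. Sprung, 7 mm of travel (1 N up, 3 N down): from 4 mm down, pins below it catch between pins on the steel collar and turn it, with up to 0.25 rad of play. Unpressed it spins freely and its angle means nothing.
- clamp (a joint): Angle of the steel collar under the knob, which is the clamp itself, rad: 0 = clamp tight (brake on the rail), 1.5 = fully slack, positive anticlockwise seen from above; hard stops at both ends. The brake is off above about 1.0 and holds hard below about 0.3. It stays where it is left; turning it needs about 0.05 Nm.
- clamp_nose (a point): Tip of the pointer nose on that collar, 26 mm from the knob's axis, 16 mm above the pan floor. Seen from above it points 3.5 rad anticlockwise from the base's x axis when tight (towards the robot) and 5.0 rad when slack (towards the base's -y); a steel pin marks each end of its swing.
- weight_1: Turned steel test weight (absent in some starts), 0.24 to 0.39 kg: round body 44 mm diameter and 18 mm high, above it a neck 14 mm thick and a round grip knob 22 mm diameter between 32 and 46 mm above its underside. Origin: centre of the underside; z up through the knob. At the start it stands on the bench at the robot's right.
- weight_2: Turned steel test weight (absent in some starts), 0.24 to 0.39 kg: round body 44 mm diameter and 18 mm high, above it a neck 14 mm thick and a round grip knob 22 mm diameter between 32 and 46 mm above its underside. Origin: centre of the underside; z up through the knob. At the start it stands on the bench at the robot's right.
- weight_3: Turned steel test weight (absent in some starts), 0.24 to 0.39 kg: round body 44 mm diameter and 18 mm high, above it a neck 14 mm thick and a round grip knob 22 mm diameter between 32 and 46 mm above its underside. Origin: centre of the underside; z up through the knob. At the start it stands on the bench at the robot's right.
- weight_4: Turned steel test weight (absent in some starts), 0.24 to 0.39 kg: round body 44 mm diameter and 18 mm high, above it a neck 14 mm thick and a round grip knob 22 mm diameter between 32 and 46 mm above its underside. Origin: centre of the underside; z up through the knob. At the start it stands on the bench at the robot's right.
- glue_bottle: Bystander: white glue bottle with a red nozzle, 32 x 34 x 111 mm, standing beyond the slide. Origin: centre of the underside.
- tape_measure: Bystander: red tape measure, 34 x 77 x 60 mm, between the robot and the slide. Origin: centre of the underside.
- tin_cup: Bystander: tin cup, 76 mm diameter, 85 mm tall, beyond the weights. Origin: centre of the underside.
- side_cutters: Bystander: blue-handled side cutters, 46 x 132 x 11 mm, lying at the right of the weights. Origin: centre of the underside.
There are look-alikes about, which are no part of the job. Leave any blue or purple look-alike of the weight_1 alone.

How it is judged:
By the outcome, as a careful person would: the job done as asked, in the order asked, and still so for the second after the job is handed in, with the robot touching nothing.
Of weight_1, weight_2, weight_3, weight_4 only 2 to 4 are there at a start; the rules pass over those that are not, and their reading is None.
At some moment in a run one of weight_1, weight_2, weight_3, weight_4 may be knocked a few centimetres aside while the robot is not near it.
It also fails if it takes over 208 s, if anything falls off the work surface, if the arm or the gripper's body presses on something with over 40 N, if the wrist force passes 120 N, or if a joint passes its speed limit or range.

## Robot

A 6-joint arm with a two-finger parallel gripper is mounted at the origin on a cart in front of the work surface, level with it; the furniture and walls round the work are solid. World frame = base frame: x ahead of the robot, y to its left, z up, the work surface at z = 0. Lengths are in mm, angles in degrees, forces in N, time in s.
With the tool pointing down it reaches from about 300 to 850 mm from the base axis. Payload 4.2 kg.
Tool frame: the origin (TCP) lies midway between the tips of the shut fingers; the grasp point (between the pads) lies 19 mm behind it; z points along the fingers, y is the line along which they close (so a half turn about z gives the same grasp; the last joint's range is limited). The gripper opens to 91 mm and grips with 3 to 60 N. Pads are 32 mm wide; open, the fingers measure 118 mm over their backs; the gripper's body (76 mm by 178 mm) begins 60 mm behind the grasp point.
Start: joints at [74.771, 18.312, 89.639, -0, 72.044, -1.146], TCP at [139.917, 557.733, 213.976] pointing down, gripper open.
Joint ranges: [-177.97, 177.97], [-48.28, 115.42], [12.27, 149.76], [-77.06, 257.06], [2.81, 150.46], [-146.56, 146.56]. Speed limits (degrees/s): [147.25, 147.25, 180, 180, 180, 180].

## Interface

Orientations are given as [roll, pitch, yaw] about the fixed x, y, z axes, in that order (R = Rz(yaw) Ry(pitch) Rx(roll)).
In Python, from workcell import state, grab_frame, camera_model, job_done gives the robot as it stands.
- The arm moves only by the shell command python3 -m pendant 'ROWS' [OPENING] [FORCE]. ROWS is rows parted by semicolons, their numbers by spaces, 1 to 8 of them, each of 6 numbers: dx, dy, dz in mm, then a rotation vector rx, ry, rz in degrees; each row shifts and turns the commanded pose from where the row before left it, along the tool's axes as they then stand; what a row does not reach is not made up. A row lasts 1/10 s, in which the tool goes at most 50 mm and 8.59 degrees, less where a joint would pass 70% of its speed; a pose out of reach is approached as far as the arm can. OPENING is the finger opening in mm, set as the command begins (- or left out keeps the last). The fingers move at their own pace and stop on an object; FORCE is the grip in N (left out, the last holds). Time passes only in rows, so rows that do not move let the fingers close. It prints the time, the measured TCP pose, the force, the opening and the grip force at its end.
- state(): the state, without advancing time (a new reading comes with each control period).
- grab_frame(name): name is "side" or "top" or "wrist"; returns the picture (384x512x3 uint8, blue, green, red); there is no depth.
- camera_model(name): a dict with "fx", "fy", "cx", "cy" (pixels), "T" (4x4, takes a point from camera to world coordinates). Camera axes: x right, y up, looking along -z (the intrinsics and any distortion apply to the point x, -y, -z); pixel columns grow to the right and rows downward; lengths in mm; the calibration is good to about 2 mm. A picture is of the moment at which its call begins: read the wrist's pose just before it. camera_model takes no time and is no camera call; for the wrist camera it gives the pose at the moment of the call.
- job_done(): hands the job in; it is judged then, once.
The state is a dict: "time_s": time; "qpos": joint angles; "qvel": joint speeds; "effort": joint torques, N m; "ee_pos": TCP position; "ee_rot": TCP orientation; "force": force on the tool from outside, world axes, zero at the start; "torque": the same for the moment, N m; "gripper_width": finger opening in mm; "gripper_force": force on a finger pad.
Only numpy, scipy, OpenCV 4.12 (cv2) and the standard library are available. Lean on these libraries where they do the work, as an engineer would, in place of code of your own. Each camera call takes 0.05 s, during which the arm holds its last target. There are 200 camera calls.

## Working session

There is one attempt and no reset: what is moved stays moved. The work goes in short steps, Python scripts to look and compute and a shell command to move; the robot and the scene stay as the last step left them, time stands still between calls to the robot, and variables do not carry over. Pictures are saved under pics/ and viewed, at most 14 in all, crops included, and the job is handed in when it is done.

```bash
mkdir -p pics; ls
python3 - <<'E'
from workcell import *
import cv2
print(state())
for n in ("side","top","wrist"):
    m=camera_model(n); print(n,m)
    f=grab_frame(n); cv2.imwrite(f"pics/{n}0.png",f)
a=cv2.imread("pics/top0.png");cv2.imwrite("pics/top0b.png",cv2.resize(a,(800,600),interpolation=cv2.INTER_CUBIC))
a=cv2.imread("pics/side0.png");cv2.imwrite("pics/side0b.png",cv2.resize(a,(800,600),interpolation=cv2.INTER_CUBIC))
E
```

```text
pics
{'time_s': 0.0, 'qpos': array([ 7.47696689e+01,  1.83530070e+01,  8.97057189e+01,  9.68624574e-04,
        7.20444010e+01, -1.14633036e+00]), 'qvel': array([ 0.01115599, -0.0651069 , -0.06583189, -0.01385447, -0.05287878,
       -0.02746243]), 'effort': array([ 2.91235992e-04, -4.12468386e+01, -2.31980610e+01,  7.26551330e-02,
        4.56508552e-02, -1.38732939e-04]), 'ee_pos': array([139.78906181, 557.23154621, 213.11125095]), 'ee_rot': array([-1.79896912e+02, -2.98387157e-03,  1.65915697e+02]), 'force': array([-0.4549886 , -0.1410507 , -0.60085101]), 'torque': array([-0.03126787,  0.01178446,  0.0011945 ]), 'gripper_force': 0.0, 'gripper_width': 91.16244611662921}
side {'fx': 355.1524045625858, 'fy': 355.1524045625858, 'cx': 254.99013760871458, 'cy': 195.07248618376153, 'T': array([[ 9.94894740e-01,  6.25989925e-02, -7.91569460e-02,
         4.68682618e+02],
       [-9.76426326e-02,  3.98885667e-01, -9.11787333e-01,
        -1.03378975e+03],
       [-2.55023973e-02,  9.14861515e-01,  4.02961582e-01,
         4.54313093e+02],
       [ 0.00000000e+00,  0.00000000e+00,  0.000000
[... 243 characters left out ...]
.99939777e-01,  1.09746633e-02,  3.62457503e-08,
        -2.41310332e+02],
       [ 2.20280249e-03,  2.00701767e-01,  9.79649911e-01,
         1.11160922e+03],
       [ 0.00000000e+00,  0.00000000e+00,  0.00000000e+00,
         1.00000000e+00]])}
wrist {'fx': 283.4450933928632, 'fy': 283.4450933928632, 'cx': 258.5053784976783, 'cy': 193.2699576914399, 'T': array([[ 2.43691684e-01, -9.26130111e-01, -2.87919052e-01,
         5.77696697e+01],
       [ 9.69848671e-01,  2.31843309e-01,  7.51148137e-02,
         5.77844553e+02],
       [-2.81398497e-03, -2.97542765e-01,  9.54704344e-01,
         3.83630186e+02],
       [ 0.00000000e+00,  0.00000000e+00,  0.00000000e+00,
         1.00000000e+00]])}
```

View pics/top0b.png

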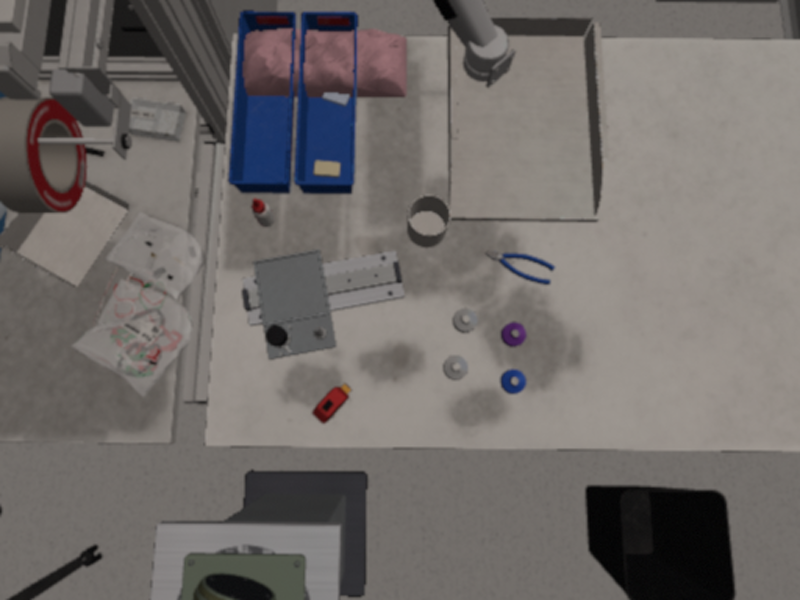

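View pics/side0b.png

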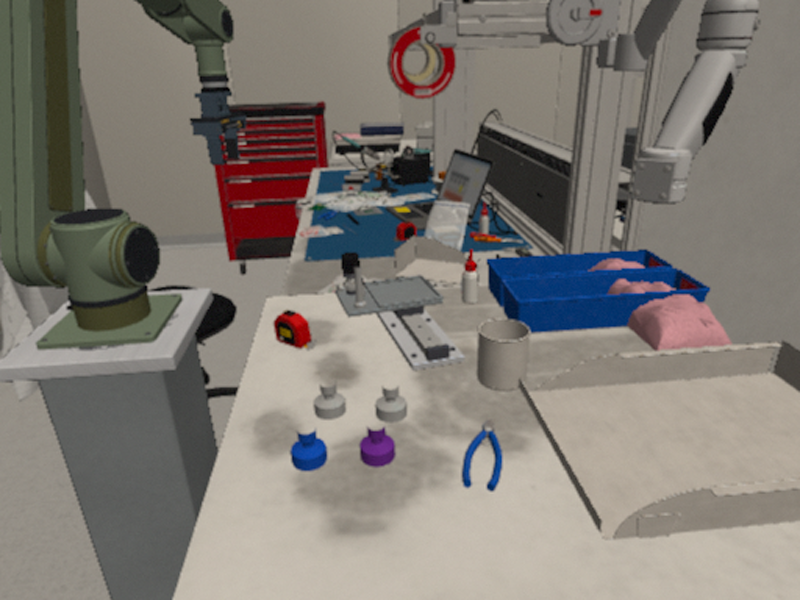

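The top view shows the slide, with the carriage home (knob at about 276,335, post 320,333 and pan centre 293,285). Two grey weights stand at (465,319) and (456,367), with purple and blue look-alikes to their right. The side view agrees.

```bash
cat > h.py <<'E'
from workcell import *
import numpy as np, cv2
from scipy.spatial.transform import Rotation as R
def ray(n,u,v,z,m=None):
    m=m or camera_model(n); T=m["T"]
    d=T[:3,:3]@np.array([(u-m["cx"])/m["fx"],-(v-m["cy"])/m["fy"],-1.])
    o=T[:3,3]; return o+d*(z-o[2])/d[2]
def proj(n,p,m=None):
    m=m or camera_model(n); T=m["T"]; q=T[:3,:3].T@(np.asarray(p)-T[:3,3])
    return np.array([m["cx"]+m["fx"]*q[0]/-q[2], m["cy"]-m["fy"]*q[1]/-q[2]])
def blobs(mask,amin=15):
    n,l,s,c=cv2.connectedComponentsWithStats(mask.astype(np.uint8))
    return [(c[i].round(1).tolist(),s[i].tolist()) for i in range(1,n) if s[i][4]>=amin]
def to(p,yaw=None):
    "tool-axis shift and turn from the measured pose to p (and yaw)"
    s=state(); r=R.from_euler('xyz',s["ee_rot"],degrees=True)
    d=r.inv().apply(np.asarray(p)-s["ee_pos"]); print("shift",d.round(1),"dist",np.linalg.norm(d).round(1), "q",s["qpos"].round(1),"rot",s["ee_rot"].round(1))
    if yaw is not None: print("turn",(r.inv()*R.from_euler('xyz',[180,0,yaw],degrees=True)).as_rotvec(degrees=True).round(1))
E
python3 - <<'E'
from h import *
a=cv2.imread("pics/top0.png"); 
hsv=cv2.cvtColor(a,cv2.COLOR_BGR2HSV)
sub=np.zeros(a.shape[:2],bool); sub[150:250,150:270]=1
print("dark",blobs((hsv[...,2]<60)&sub,8))
c=a[150:250,150:350]; cv2.imwrite("pics/crop1.png",cv2.resize(c,(800,400),interpolation=cv2.INTER_CUBIC))
c=a[190:250,270:350]; cv2.imwrite("pics/crop2.png",cv2.resize(c,(800,600),interpolation=cv2.INTER_CUBIC))
for p,z in (((176.5,214.5),130),((204.5,213),130),((187.5,182.5),60)): print(ray("top",*p,z).round(0))
for p in ((297.5,204),(292,235)): print(ray("top",*p,46).round(0))
E
```

```text
dark [([266.3, 152.4], [262, 150, 8, 7, 38]), ([254.1, 174.4], [253, 168, 4, 13, 27]), ([157.3, 191.9], [156, 186, 4, 13, 30]), ([176.5, 214.6], [170, 208, 14, 14, 152]), ([202.9, 213.1], [202, 212, 3, 3, 8])]
[461. -58. 130.]
[ 466. -129.  130.]
[559. -71.  60.]
[ 505. -376.   46.]
[ 419. -360.   46.]
```

View pics/crop1.png

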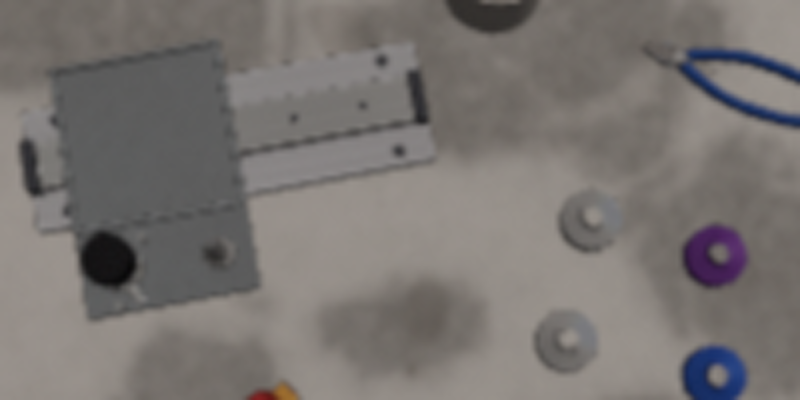

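The crop shows the carriage plate with corners at (53,72), (219,43), (258,287) and (90,320). The knob is at (108,258), the post top at about (212,253), and the stop blocks at (30,167) and (417,97). The weight knobs are at (593,215) and (568,338).

Run:
```python
from h import *
P=lambda x,y,z: ray("top",150+(x-1.5)/4,150+(y-1.5)/4,z)[:2]
L=P(30,167,30);Rr=P(417,97,30); d=L-Rr; print("stops",L,Rr,np.linalg.norm(d),np.degrees(np.arctan2(-d[0],d[1])))
c=[P(53,72,60),P(219,43,60),P(258,287,54),P(90,320,54)]
for i in range(4):
    e=c[(i+1)%4]-c[i]; print(c[i].round(1),np.linalg.norm(e).round(1),(np.degrees(np.arctan2(e[1],e[0]))%90).round(1))
k=ray("top",176.5,214.6,130)[:2]; p=ray("top",202.9,213.1,130)[:2]; d=k-p; print("knob",k,"post",p,np.linalg.norm(d),np.degrees(np.arctan2(-d[0],d[1])))
for y in (8,9,10,11):
    t=np.radians(y);Rm=np.array([[np.cos(t),-np.sin(t)],[np.sin(t),np.cos(t)]])
    pan=(c[0]+Rm@[-60,-60]+c[1]+Rm@[-60,60])/2
    print(y,"pan",pan.round(1),"knob",(pan+Rm@[-90,30]).round(1),"post",(pan+Rm@[-90,-36]).round(1))
a=cv2.imread("pics/top0.png");hsv=cv2.cvtColor(a,cv2.COLOR_BGR2HSV).astype(int)
for w in ((593,215),(568,338)): print(P(*w,46).round(1))
print(to([461,-58,230],165))
```

```text
stops [538.69982513  18.42156304] [ 592.62193068 -254.89471759] 278.5846060426385 11.16046186906427
[600.6  -0.9] 117.0 10.9
[ 622.8 -115.7] 172.8 10.6
[ 452.9 -147.4] 115.7 11.8
[429.2 -34.1] 174.6 11.0
knob [460.84144406 -58.20681068] post [ 465.40732449 -125.03377555] 66.98276269794945 3.908598020070389
8 pan [552.3 -66.7] knob [459.  -49.5] post [ 468.2 -114.8]
9 pan [552.4 -67.7] knob [458.8 -52.1] post [ 469.2 -117.3]
10 pan [552.6 -68.7] knob [458.8 -54.8] post [ 470.2 -119.8]
11 pan [552.8 -69.8] knob [458.7 -57.5] post [ 471.3 -122.3]
[ 506.3 -377.4]
[ 421.2 -359.1]
shift [-461.2 -518.7  -16. ] dist 694.3 q [74.8 18.3 89.7 -0.  72.  -1.1] rot [-179.9    0.   165.9]
turn [-0.1  0.   0.9]
None
```

```bash
python3 -m pendant '-33 -37 -1;-33 -37 -1;-33 -37 -1;-33 -37 -1;-33 -37 -1;-33 -37 -1;-33 -37 -1' 91 2>&1 | tail -5; echo; python3 -m pendant '-33 -37 -1 0 0 0;-33 -37 -1 0 0 0;-33 -37 -1 0 0 0;-33 -37 -1 0 0 0;-33 -37 -1 0 0 0;-33 -37 -1 0 0 0;-33 -37 -1 0 0 0' 50
```

```text
Traceback (most recent call last):
ValueError: each row has 6 numbers

time_s: 0.85
ee_pos: [301.3, 248.4, 221.0]
ee_rot: [180.0, 0.0, 166.0]
force: [1.6, 0.5, -0.1]
gripper_width: 50.0
gripper_force: 0.0
```

```bash
python3 -m pendant '-33 -37 -1 0 0 0;-33 -37 -1 0 0 0;-33 -37 -1 0 0 0;-33 -37 -1 0 0 0;-33 -37 -1 0 0 0;-33 -37 -1 0 0 0;-33 -37 -1 0 0 0' 50; python3 -m pendant '0 0 0 0 0 8.5;0 0 0 0 0 8.5;0 0 0 0 0 8.5;0 0 0 0 0 8.5;0 0 0 0 0 8.5;0 0 0 0 0 8.5;0 0 0 0 0 8.5;0 0 0 0 0 8.5'; python3 -m pendant '0 0 0 0 0 8.5;0 0 0 0 0 8.5;0 0 0 0 0 8.5;0 0 0 0 0 8.5;0 0 0 0 0 4;0 0 0 0 0 0;0 0 0 0 0 0'
python3 - <<'E'
from h import *
f=grab_frame("wrist"); cv2.imwrite("pics/w1.png",f); m=camera_model("wrist"); np.save("w1.npy",m,allow_pickle=True)
for p in ([459.5,-57,130],[471,-122,130],[552.8,-69.8,54]): print(proj("wrist",p,m))
E
```

```text
time_s: 1.55
ee_pos: [462.4, -59.2, 227.9]
ee_rot: [180.0, -0.0, 165.9]
force: [0.9, 1.3, -1.0]
gripper_width: 50.0
gripper_force: 0.0
time_s: 2.35
ee_pos: [461.7, -57.1, 227.7]
ee_rot: [-180.0, -0.0, 97.6]
force: [0.0, -1.0, -0.1]
gripper_width: 49.7
gripper_force: 0.0
time_s: 3.05
ee_pos: [461.8, -57.1, 227.8]
ee_rot: [-180.0, 0.0, 60.0]
force: [0.4, 0.1, 0.9]
gripper_width: 50.2
gripper_force: 0.0
[256.07990282 194.88989251]
[296.79173937 240.86567775]
[328.48276086 147.80108412]
```

View pics/w1.png

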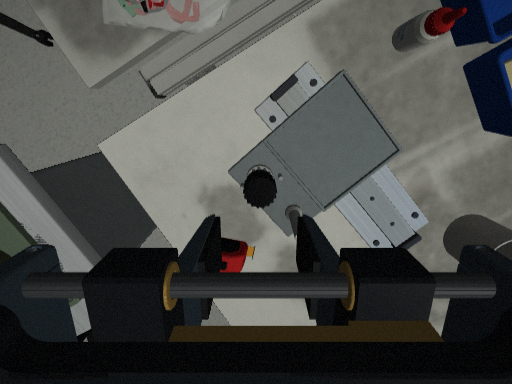

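The wrist view shows the knob's top disc near (261,190). The post is partly behind the right finger, near (293,215). I'll zoom in.

Run:
```python
from h import *
a=cv2.imread("pics/w1.png")[140:260,220:340]
a=cv2.convertScaleAbs(a,alpha=2.2,beta=10)
cv2.imwrite("pics/w1c.png",cv2.resize(a,(600,600),interpolation=cv2.INTER_CUBIC))
```

```text
(no output)
```

View pics/w1c.png

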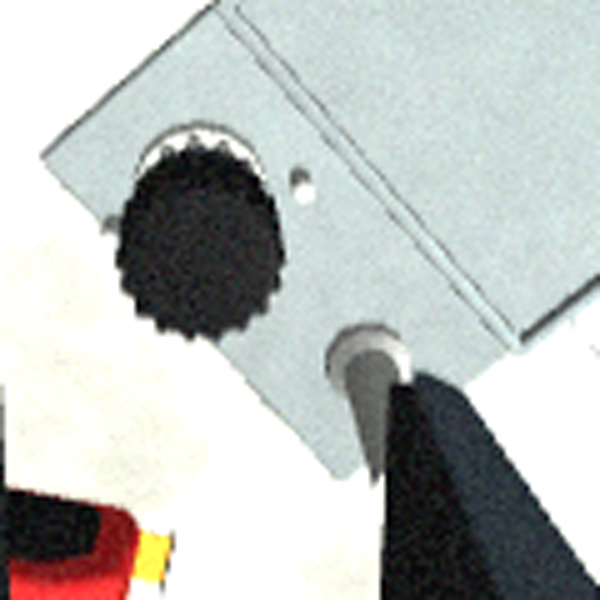

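The knob's top disc is at crop (202,258), the post foot at (368,362) and the lug corners at (42,156) and (340,478).

Run:
```python
from h import *
m=np.load("w1.npy",allow_pickle=True).item()
P=lambda x,y,z: ray("wrist",220+(x-2)/5,140+(y-2)/5,z,m)[:2]
k=P(202,258,130);f=P(368,362,57);d=k-f
print("knob",k,"post",f,np.linalg.norm(d),np.degrees(np.arctan2(-d[0],d[1])))
a=P(42,156,54);b=P(340,478,54);c=P(522,346,54);print(a,b,c,a-b,np.linalg.norm(a-b),np.degrees(np.arctan2(-(a-b)[0],(a-b)[1])))
w=lambda u,v,z: ray("wrist",u,v,z,m)[:2]
q=[w(344,71,60),w(399,149,60),w(324,211,60)]; print(q,np.linalg.norm(q[0]-q[1]),np.degrees(np.arctan2(-(q[0]-q[1])[0],(q[0]-q[1])[1])))
y=np.radians(11);Rm=np.array([[np.cos(y),-np.sin(y)],[np.sin(y),np.cos(y)]])
for p in (k-Rm@[-90,30], f-Rm@[-90,-36], (q[0]+q[1])/2-Rm@[60,0], (a+b)/2-Rm@[-120,0]): print("pan",p.round(1))
```

```text
knob [464.78471378 -55.62735911] post [ 477.00828102 -120.80088961] 66.30991384291868 10.622653404945595
[432.32961863 -33.08558033] [ 454.76536468 -147.55572535] [ 513.3728624  -138.03797262] [-22.43574605 114.47014501] 116.64808957065334 11.08920158718163
[array([603.60265973,  -0.65964659]), array([ 624.10695869, -111.65204172]), array([ 511.90087401, -138.04665492])] 112.87044809533367 10.466595846141969
pan [558.9 -67.9]
pan [558.5 -68.3]
pan [555.  -67.6]
pan [561.3 -67.4]
```

```bash
python3 -m pendant '0.5 0.5 25 0 0 0;0.5 0.2 25 0 0 0;0 0 25 0 0 0;0 0 25 0 0 0;0 0 15 0 0 0;0 0 8 0 0 0;0 0 0 0 0 0'; python3 -m pendant '0 0 0 0 0 0;0 0 0 0 0 0;0 0 0 0 0 0;0 0 0 0 0 0' 25 20;  python3 - <<'E'
from h import *
s=state(); r=R.from_euler('xyz',s["ee_rot"],degrees=True); print(r.inv().apply(s["force"]).round(2),r.inv().apply(s["torque"]).round(3), s["torque"])
E
```

```text
time_s: 3.8
ee_pos: [462.5, -56.5, 104.2]
ee_rot: [-179.9, 0.0, 59.9]
force: [-0.6, 0.2, 0.2]
gripper_width: 50.1
gripper_force: 0.0
time_s: 4.2
ee_pos: [463.6, -56.6, 105.5]
ee_rot: [179.9, -0.0, 59.9]
force: [0.2, 0.2, 0.8]
gripper_width: 31.5
gripper_force: 20.0
[ 0.27  0.13 -0.78] [-0.002 -0.047 -0.014] [-0.04193379  0.0223817   0.01416329]
```

```bash
python3 -m pendant '0 0 3 0 0 0;0 0 3 0 0 0;0 0 1 0 0 0;0 0 0 0 0 0' 25 25; python3 -m pendant '0 0 0 0 0 -8;0 0 0 0 0 -8;0 0 0 0 0 -8;0 0 0 0 0 -8;0 0 0 0 0 -8;0 0 0 0 0 -8;0 0 0 0 0 0' ;  python3 - <<'E'
from h import *
s=state(); r=R.from_euler('xyz',s["ee_rot"],degrees=True); print(r.inv().apply(s["force"]).round(2),r.inv().apply(s["torque"]).round(3))
E
```

```text
time_s: 4.6
ee_pos: [463.6, -56.5, 98.6]
ee_rot: [179.9, -0.0, 59.9]
force: [-1.2, 1.2, 6.7]
gripper_width: 31.1
gripper_force: 25.0
time_s: 5.3
ee_pos: [464.1, -56.6, 98.7]
ee_rot: [179.9, 0.0, 108.0]
force: [0.0, 1.1, 6.0]
gripper_width: 31.6
gripper_force: 25.0
[ 1.01  0.35 -5.96] [-0.061  0.161  0.05 ]
```

```bash
python3 -m pendant '0 0 0 0 0 -8;0 0 0 0 0 -8;0 0 0 0 0 -8;0 0 0 0 0 -8;0 0 0 0 0 0' ; T='from h import *
s=state(); r=R.from_euler("xyz",s["ee_rot"],degrees=True); print(r.inv().apply(s["force"]).round(2),r.inv().apply(s["torque"]).round(3))'; python3 -c "$T"; python3 -m pendant '0 0 0 0 0 -6;0 0 0 0 0 -4;0 0 0 0 0 0';python3 -c "$T"; python3 -m pendant '0 0 0 0 0 -4;0 0 0 0 0 0';python3 -c "$T"
```

```text
time_s: 5.8
ee_pos: [464.3, -56.4, 98.7]
ee_rot: [179.9, 0.1, 140.0]
force: [0.7, 0.1, 5.7]
gripper_width: 31.8
gripper_force: 25.0
[-0.53  0.55 -5.73] [-0.377  0.127  0.   ]
time_s: 6.1
ee_pos: [464.3, -56.2, 98.7]
ee_rot: [179.9, 0.1, 149.9]
force: [0.4, 2.1, 6.4]
gripper_width: 31.6
gripper_force: 25.0
[ 0.69  2.06 -6.43] [-0.494  0.149 -0.018]
time_s: 6.3
ee_pos: [464.4, -56.2, 98.7]
ee_rot: [179.9, 0.1, 153.9]
force: [0.9, 1.4, 5.1]
gripper_width: 31.4
gripper_force: 25.0
[-0.15  1.68 -5.09] [-0.406  0.108  0.055]
```

```bash
cat > t.py <<'E'
from h import *
s=state(); r=R.from_euler("xyz",s["ee_rot"],degrees=True); print("tool f",r.inv().apply(s["force"]).round(1),"t",r.inv().apply(s["torque"]).round(2),"pos",s["ee_pos"].round(1),"q6",s["qpos"][5].round(0))
E
python3 -m pendant '0 0 0 0 0 -4;0 0 0 0 0 0' >/dev/null;python3 t.py; python3 -m pendant '0 0 0 0 0 -4;0 0 0 0 0 0';python3 t.py;python3 -m pendant '0 0 0 0 0 -3;0 0 0 0 0 0' > /dev/null;python3 t.py
```

```text
tool f [ 0.6  2.5 -5.8] t [-0.5   0.04  0.1 ] pos [464.4 -56.2  98.7] q6 -76.0
time_s: 6.7
ee_pos: [464.5, -56.2, 98.7]
ee_rot: [179.9, 0.2, 161.9]
force: [1.7, 2.7, 4.9]
gripper_width: 31.5
gripper_force: 25.0
tool f [-0.8  3.1 -4.9] t [-0.48 -0.04  0.23] pos [464.5 -56.2  98.7] q6 -80.0
tool f [-0.4  2.6 -6. ] t [-0.49 -0.13  0.21] pos [464.6 -56.2  98.7] q6 -83.0
```

```bash
python3 -m pendant '0 0 0 0 0 0;0 0 0 0 0 0;0 0 -20 0 0 0;0 0 -30 0 0 0;0 0 0 0 0 -8.6;0 0 0 0 0 -8.6;0 0 0 0 0 -8.6;0 0 0 0 0 0' 50
python3 - <<'E'
from h import *
to([476.7,-121.1,95],190.8)
f=grab_frame("wrist"); m=camera_model("wrist"); np.save("w2.npy",m,allow_pickle=True)
cv2.imwrite("pics/w2.png",cv2.convertScaleAbs(f,alpha=1.8,beta=5))
E
```

```text
time_s: 7.7
ee_pos: [462.6, -56.7, 147.5]
ee_rot: [180.0, -0.1, -169.3]
force: [0.1, -0.2, 0.5]
gripper_width: 49.9
gripper_force: 0.0
shift [ -2.  -65.9  52.5] dist 84.3 q [  -8.4   11.9  109.1   -0.    59.1 -109.1] rot [ 1.800e+02 -1.000e-01 -1.693e+02]
turn [ 0.  -0.1 -0.1]
```

View pics/w2.png

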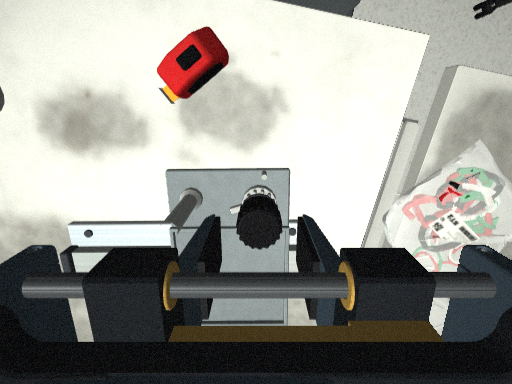

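The nose (about 234,209) now points along base −y, so the clamp is slack. The post (foot 190,195, top about 168,245) is clear. Next I pinch the post.

```bash
python3 -m pendant '-0.7 -22 0 0 0 0;-0.7 -22 0 0 0 0;-0.6 -22 0 0 0 0;0 0 0 0 0 0;0 0 20 0 0 0;0 0 20 0 0 0;0 0 12 0 0 0;0 0 0 0 0 0'; python3 -m pendant '0 0 0 0 0 0;0 0 0 0 0 0;0 0 0 0 0 0;0 0 0 0 0 0;0 0 0 0 0 0' 5 25; python3 t.py
```

```text
time_s: 8.55
ee_pos: [475.8, -120.2, 94.3]
ee_rot: [179.9, -0.2, -169.3]
force: [-0.1, 0.2, -0.4]
gripper_width: 50.2
gripper_force: 0.0
time_s: 9.05
ee_pos: [477.5, -121.0, 96.3]
ee_rot: [-180.0, 0.0, -169.3]
force: [-0.4, -1.1, 1.9]
gripper_width: 13.4
gripper_force: 25.1
tool f [ 0.6 -1.  -1.9] t [ 0.31  0.03 -0.03] pos [ 477.5 -121.    96.3] q6 -116.0
```

```bash
Z='0 -3 0 0 0 0;0 -6 0 0 0 0;0 -6 0 0 0 0;0 -6 0 0 0 0;0 -6 0 0 0 0;0 -6 0 0 0 0;0 -6 0 0 0 0;0 -6 0 0 0 0'; python3 -m pendant '0 -3 0 0 0 0;0 -6 0 0 0 0;0 -6 0 0 0 0;0 -6 0 0 0 0;0 -6 0 0 0 0;0 -6 0 0 0 0;0 -6 0 0 0 0;0 -6 0 0 0 0' >/dev/null; python3 t.py;  python3 -m pendant '0 -6 0 0 0 0;0 -6 0 0 0 0;0 -6 0 0 0 0;0 -6 0 0 0 0;0 -6 0 0 0 0;0 -6 0 0 0 0;0 -6 0 0 0 0;0 -6 0 0 0 0' >/dev/null; python3 t.py; python3 -m pendant '0 -6 0 0 0 0;0 -6 0 0 0 0;0 -6 0 0 0 0;0 -6 0 0 0 0;0 -6 0 0 0 0;0 -6 0 0 0 0;0 -4 0 0 0 0;0 -2 0 0 0 0'; python3 t.py
```

```text
tool f [-1.5  2.4 -6. ] t [-0.44 -0.27  0.06] pos [ 486.5 -166.    96.3] q6 -121.0
tool f [-4.8  3.  -5.5] t [-0.47 -0.73  0.07] pos [ 495.8 -213.1   96.3] q6 -125.0
time_s: 11.45
ee_pos: [501.6, -243.0, 96.0]
ee_rot: [178.7, 0.1, -169.7]
force: [4.4, 38.8, 17.4]
gripper_width: 13.6
gripper_force: 25.1
tool f [-11.3  37.8 -16.6] t [-6.13 -1.92  0.1 ] pos [ 501.6 -243.    96. ] q6 -129.0
```

At 124 mm of travel it hit the stop. The carriage started about 22 mm from home, which fits the measured pan-to-base offset of about 51 mm. I'll relax the push and check with the top view.

```bash
python3 -m pendant '0 5 0 0 0 0;0 5 0 0 0 0;0 2 0 0 0 0;0 0 0 0 0 0'; python3 t.py
python3 - <<'E'
from h import *
f=grab_frame("top"); cv2.imwrite("pics/t2.png",f)
a=cv2.convertScaleAbs(f[150:250,150:350],alpha=1.8)
cv2.imwrite("pics/t2c.png",cv2.resize(a,(800,400),interpolation=cv2.INTER_CUBIC))
E
```

```text
time_s: 11.85
ee_pos: [501.6, -242.3, 96.2]
ee_rot: [-179.9, 0.2, -169.3]
force: [5.7, 1.2, 3.4]
gripper_width: 13.1
gripper_force: 25.0
tool f [-5.9  0.1 -3.4] t [-0.43 -0.91  0.04] pos [ 501.6 -242.3   96.2] q6 -128.0
```

View pics/t2c.png

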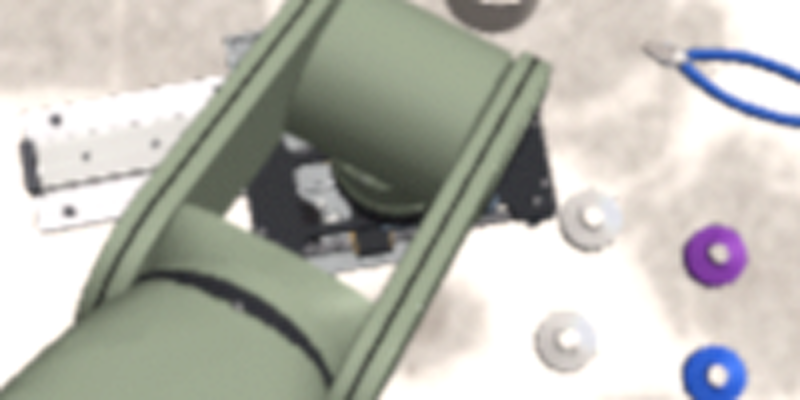

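```bash
python3 -m pendant '0 3 0 0 0 0;0 6 0 0 0 0;0 6 0 0 0 0;0 6 0 0 0 0;0 6 0 0 0 0;0 6 0 0 0 0;0 6 0 0 0 0;0 6 0 0 0 0' >/dev/null; python3 t.py;  python3 -m pendant '0 6 0 0 0 0;0 6 0 0 0 0;0 6 0 0 0 0;0 6 0 0 0 0;0 6 0 0 0 0;0 6 0 0 0 0;0 6 0 0 0 0;0 6 0 0 0 0' >/dev/null; python3 t.py; python3 -m pendant '0 6 0 0 0 0;0 6 0 0 0 0;0 6 0 0 0 0;0 6 0 0 0 0;0 6 0 0 0 0;0 6 0 0 0 0;0 4 0 0 0 0;0 2 0 0 0 0'>/dev/null; python3 t.py;python3 -m pendant '0 4 0 0 0 0;0 4 0 0 0 0;0 3 0 0 0 0;0 0 0 0 0 0'; python3 t.py
```

```text
tool f [-4.3 -1.8 -3.4] t [ 0.06 -0.81  0.11] pos [ 492.8 -198.5   96.2] q6 -124.0
tool f [-4.5 -2.1 -4.5] t [ 0.09 -0.81  0.08] pos [ 483.2 -150.5   96.2] q6 -119.0
tool f [-4.1 -1.9 -5.3] t [ 0.1  -0.64  0.14] pos [ 475.  -108.9   96.2] q6 -115.0
time_s: 14.7
ee_pos: [473.1, -99.8, 96.1]
ee_rot: [-179.8, -0.0, -169.2]
force: [4.0, -6.6, 4.8]
gripper_width: 13.2
gripper_force: 25.0
tool f [-2.7 -7.3 -4.7] t [ 0.99 -0.46  0.04] pos [473.1 -99.8  96.1] q6 -114.0
```

```bash
python3 -m pendant '0 3 0 0 0 0;0 2 0 0 0 0;0 0 0 0 0 0' >/dev/null; python3 t.py; python3 -m pendant '0 -3 0 0 0 0;0 -2 0 0 0 0;0 0 0 0 0 0' >/dev/null; python3 t.py; python3 -m pendant '0 0 0 0 0 0;0 0 0 0 0 0;0 0 -25 0 0 0;0 0 -35 0 0 0;0 0 -40 0 0 0;0 0 0 0 0 0' 50; python3 t.py
python3 - <<'E'
from h import *
# weights by triangulation of knobs from side+top later; estimate at z=46
to([421.2,-359.1,194]); to([506.3,-377.4,194])
E
```

```text
tool f [  0.3 -25.    0.7] t [ 3.85 -0.01 -0.02] pos [473.  -99.7  96.1] q6 -113.0
tool f [-2.5 -5.6 -3.6] t [ 0.86 -0.52  0.02] pos [473.  -99.8  96. ] q6 -114.0
time_s: 15.9
ee_pos: [474.4, -98.6, 199.8]
ee_rot: [-179.9, 0.3, -169.3]
force: [0.3, 0.0, -0.2]
gripper_width: 50.0
gripper_force: 0.0
tool f [-0.3 -0.   0.2] t [-0.01 -0.03  0.01] pos [474.4 -98.6 199.8] q6 -114.0
shift [ 100.8 -246.1    5.8] dist 266.0 q [ -13.1   10.6  102.5   -0.    66.6 -113.8] rot [-179.9    0.3 -169.3]
shift [  20.6 -279.9    6.4] dist 280.7 q [ -13.1   10.6  102.5   -0.    66.6 -113.8] rot [-179.9    0.3 -169.3]
```

```bash
python3 -m pendant '0 0 0 0 0 8.5;0 0 0 0 0 8.5;0 0 0 0 0 8.5;0 0 0 0 0 8.5;0 0 0 0 0 8.5;0 0 0 0 0 8.5;0 0 0 0 0 8.5;0 0 0 0 0 8.5' >/dev/null; python3 -m pendant '0 0 0 0 0 8.5;0 0 0 0 0 8.5;0 0 0 0 0 5.7;0 0 0 0 0 0' >/dev/null; python3 -m pendant '-41 -16 0 0 0 0;-41 -16 0 0 0 0;-41 -16 0 0 0 0;-41 -16 0 0 0 0;-41 -16 0 0 0 0;-41 -16 0 0 0 0;0 0 0 0 0 0;0 0 0 0 0 0'
python3 - <<'E'
from h import *
s=state();m=camera_model("wrist");f=grab_frame("wrist"); np.save("w3.npy",m,allow_pickle=True)
cv2.imwrite("pics/w3.png",cv2.convertScaleAbs(f,alpha=1.5))
for p in ([421.2,-359.1,46],[506.3,-377.4,46]): print(proj("wrist",p,m))
g=grab_frame("top"); cv2.imwrite("pics/t3.png",g)
E
```

```text
time_s: 17.9
ee_pos: [420.1, -357.2, 194.5]
ee_rot: [-179.9, -0.2, 100.0]
force: [0.1, -0.2, -0.6]
gripper_width: 49.8
gripper_force: 0.0
[259.53710555 182.80486939]
[326.77105473 209.2377861 ]
```

View pics/w3.png

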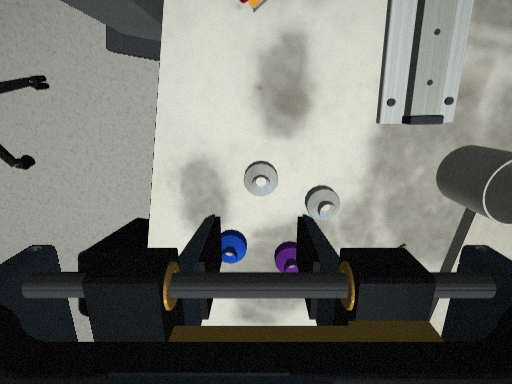

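The two grey weights' knob tops are at (261,182) and (325,209), within 2 px of the predictions. Only these two steel weights are present.

Run:
```python
from h import *
m=np.load("w3.npy",allow_pickle=True).item(); f=cv2.imread("pics/w3.png"); g=f.min(2).astype(int)
print(g[170:195,255:268].max(), g[200:216,318:334].max())
for (u,v) in ((261,182),(325,209)):
    sub=np.zeros(g.shape,bool); sub[v-12:v+13,u-12:u+13]=1
    b=max(blobs((g>190)&sub,5),key=lambda b:b[1][4]); print(b, ray("wrist",*b[0],46,m).round(1))
p=ray("wrist",261,182,46,m); to([p[0],p[1],22])
```

```text
216 207
([260.6, 181.7], [256, 178, 10, 9, 71]) [ 422.2 -357.6   46. ]
([325.4, 207.6], [321, 205, 9, 6, 34]) [ 504.2 -375.7   46. ]
shift [ -2.6   1.8 173.1] dist 173.2 q [-41.4  17.   94.4   0.   68.8 -51.5] rot [-1.799e+02 -1.000e-01  1.001e+02]
```

```bash
python3 -m pendant '-1 2 40 0 0 0;0 0 40 0 0 0;0 0 40 0 0 0;0 0 30 0 0 0;0 0 15 0 0 0;0 0 7 0 0 0;0 0 0 0 0 0;0 0 0 0 0 0'; python3 -m pendant '0 0 0 0 0 0;0 0 0 0 0 0;0 0 0 0 0 0;0 0 0 0 0 0;0 0 0 0 0 0' 8 20; python3 t.py
```

```text
time_s: 18.8
ee_pos: [424.1, -357.9, 24.9]
ee_rot: [179.9, 0.1, 100.1]
force: [0.3, -0.2, -0.0]
gripper_width: 49.9
gripper_force: 0.0
time_s: 19.3
ee_pos: [423.1, -358.3, 24.2]
ee_rot: [-180.0, 0.0, 100.0]
force: [-1.9, -0.3, 3.3]
gripper_width: 21.1
gripper_force: 20.0
tool f [ 0.1 -1.9 -3.3] t [ 0.42 -0.16  0.01] pos [ 423.1 -358.3   24.2] q6 -51.0
```

```bash
python3 -m pendant '0 0 -10 0 0 0;0 0 -30 0 0 0;0 0 -40 0 0 0;0 0 -40 0 0 0;0 0 -25 0 0 0;0 0 0 0 0 0' - 30; python3 -m pendant '15 9 0 0 0 0;30 17 0 0 0 0;34 20 0 0 0 0;34 20 0 0 0 0;34 20 0 0 0 0;34 20 0 0 0 0;34 20 0 0 0 0;34 20 0 0 0 0' > /dev/null;  python3 -m pendant '30 17 0 0 0 0;20 12 0 0 0 0;10 6 0 0 0 0;0 0 0 0 0 0;0 0 0 0 0 0'; python3 -c "
from h import *
to([548.7,-19.4,79],100)"; python3 t.py
```

```text
time_s: 19.9
ee_pos: [425.3, -359.5, 173.1]
ee_rot: [179.7, 0.4, 100.0]
force: [0.5, -0.7, -1.5]
gripper_width: 20.6
gripper_force: 30.0
time_s: 21.2
ee_pos: [547.0, -22.7, 168.0]
ee_rot: [-179.9, -0.0, 100.0]
force: [-0.0, -0.1, -2.1]
gripper_width: 20.6
gripper_force: 30.0
shift [ 3.   2.4 89. ] dist 89.0 q [ -3.6  17.8  97.3  -0.   65.  -13.6] rot [-179.9   -0.   100. ]
turn [-0.1 -0.   0. ]
tool f [-0.1 -0.   2.1] t [ 0.11 -0.04 -0.02] pos [547.  -22.7 168. ] q6 -14.0
```

```bash
python3 -m pendant '3 2.4 15 0 0 0;0 0 25 0 0 0;0 0 20 0 0 0;0 0 12 0 0 0;0 0 8 0 0 0;0 0 4 0 0 0;0 0 2 0 0 0;0 0 0 0 0 0'; python3 t.py; python3 -m pendant '0 0 1.5 0 0 0;0 0 1.5 0 0 0;0 0 0 0 0 0'>/dev/null; python3 t.py
```

```text
time_s: 22.0
ee_pos: [550.2, -19.1, 83.4]
ee_rot: [179.9, 0.0, 100.0]
force: [1.0, 0.2, -2.4]
gripper_width: 20.6
gripper_force: 30.0
tool f [0.  1.  2.4] t [ 0.04 -0.09  0.01] pos [550.2 -19.1  83.4] q6 -13.0
tool f [-0.1  0.6  2.4] t [ 0.05 -0.08  0.04] pos [549.8 -18.9  80. ] q6 -13.0
```

```bash
python3 -m pendant '0 0 1.5 0 0 0;0 0 0 0 0 0'>/dev/null; python3 t.py; python3 -m pendant '0 0 0.7 0 0 0;0 0 0 0 0 0'>/dev/null; python3 t.py
```

```text
tool f [ 0.8 -0.1  2.4] t [ 0.07 -0.06  0.04] pos [549.8 -18.9  78.4] q6 -13.0
tool f [ 0.1 -1.6 -2.2] t [ 0.33 -0.07  0.02] pos [549.8 -18.9  78.2] q6 -13.0
```

```bash
python3 -m pendant '0 0 0 0 0 0;0 0 0 0 0 0;0 0 -10 0 0 0;0 0 -30 0 0 0;0 0 -40 0 0 0;0 0 -36 0 0 0;0 0 0 0 0 0' 45 >/dev/null; python3 -m pendant '-20 -6 0 0 0 0;-43 -13 0 0 0 0;-43 -14 0 0 0 0;-43 -14 0 0 0 0;-43 -13 0 0 0 0;-43 -13 0 0 0 0;-43 -13 0 0 0 0;-43 -13 0 0 0 0' >/dev/null;  python3 -m pendant '-20 -7 0 0 0 0;0 0 0 0 0 0;0 0 0 0 0 0'
python3 - <<'E'
from h import *
m=camera_model("wrist");f=cv2.convertScaleAbs(grab_frame("wrist"),alpha=1.5); np.save("w4.npy",m,allow_pickle=True)
cv2.imwrite("pics/w4.png",f); g=f.min(2).astype(int)
u,v=proj("wrist",[504.2,-375.7,46],m).astype(int); print(u,v)
sub=np.zeros(g.shape,bool); sub[v-15:v+16,u-15:u+16]=1
for b in blobs((g>185)&sub,5): print(b, ray("wrist",*b[0],46,m).round(1))
E
```

```text
time_s: 24.5
ee_pos: [504.3, -372.9, 193.3]
ee_rot: [-180.0, -0.1, 99.9]
force: [0.3, 0.5, -0.5]
gripper_width: 44.9
gripper_force: 0.0
258 183
([244.0, 178.3], [243, 168, 5, 25, 58]) [ 487.1 -372.6   46. ]
([261.5, 183.8], [257, 180, 10, 9, 63]) [ 508.2 -375.6   46. ]
```

View pics/w4.png

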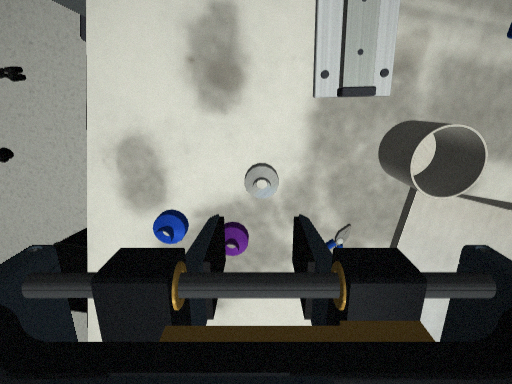

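The second weight's knob top is at (261,184), clear of the purple look-alike. Now I pick it up.

```bash
python3 -m pendant '-3.6 3 40 0 0 0;0 0 40 0 0 0;0 0 40 0 0 0;0 0 28 0 0 0;0 0 15 0 0 0;0 0 7 0 0 0;0 0 0 0 0 0;0 0 0 0 0 0'; python3 -m pendant '0 0 0 0 0 0;0 0 0 0 0 0;0 0 0 0 0 0;0 0 0 0 0 0;0 0 0 0 0 0' 8 25; python3 t.py
```

```text
time_s: 25.35
ee_pos: [509.1, -376.0, 24.8]
ee_rot: [179.9, 0.1, 100.1]
force: [0.4, 0.1, 0.3]
gripper_width: 44.8
gripper_force: 0.0
time_s: 25.85
ee_pos: [508.4, -376.4, 24.3]
ee_rot: [180.0, 0.0, 100.0]
force: [-0.7, -0.1, 3.6]
gripper_width: 20.9
gripper_force: 25.0
tool f [ 0.1 -0.7 -3.6] t [ 0.2  -0.01 -0.02] pos [ 508.4 -376.4   24.3] q6 -48.0
```

```bash
python3 -m pendant '0 0 -10 0 0 0;0 0 -30 0 0 0;0 0 -40 0 0 0;0 0 -40 0 0 0;0 0 -25 0 0 0;0 0 0 0 0 0' - 30 >/dev/null; python3 -m pendant '15 6 0 0 0 0;32 11 0 0 0 0;32 12 0 0 0 0;32 11 0 0 0 0;32 12 0 0 0 0;32 11 0 0 0 0;32 12 0 0 0 0;32 11 0 0 0 0' > /dev/null;  python3 -m pendant '32 11 0 0 0 0;17 6 0 0 0 0;0 0 0 0 0 0;0 0 0 0 0 0'; python3 -c "
from h import *
to([559.7,-74.4,79],100)"; python3 t.py
```

```text
time_s: 27.65
ee_pos: [558.2, -73.8, 166.7]
ee_rot: [-179.8, -0.1, 100.1]
force: [0.5, -0.1, -3.5]
gripper_width: 20.6
gripper_force: 30.0
shift [-1.   1.8 87.7] dist 87.7 q [ -8.7  19.3  95.3  -0.   65.7 -18.8] rot [-1.798e+02 -1.000e-01  1.001e+02]
turn [-0.2 -0.1  0.1]
tool f [-0.2  0.5  3.5] t [ 0.08 -0.1  -0.03] pos [558.2 -73.8 166.7] q6 -19.0
```

```bash
python3 -m pendant '-0.5 1 15 0 0 0;0 0 25 0 0 0;0 0 20 0 0 0;0 0 12 0 0 0;0 0 8 0 0 0;0 0 4 0 0 0;0 0 2 0 0 0;0 0 0 0 0 0' >/dev/null; python3 t.py; python3 -m pendant '0 0 1.5 0 0 0;0 0 0 0 0 0'>/dev/null; python3 t.py; python3 -m pendant '0 0 0.8 0 0 0;0 0 0 0 0 0'>/dev/null; python3 t.py
```

```text
tool f [0.3 1.  2.8] t [ 0.07 -0.05 -0.01] pos [561.1 -75.1  83.1] q6 -19.0
tool f [-0.   1.   1.4] t [ 0.11 -0.04 -0.  ] pos [560.9 -75.   81.6] q6 -19.0
tool f [-0.1 -0.2  3.4] t [ 0.05 -0.09  0.04] pos [560.7 -75.   80.5] q6 -19.0
```

```bash
python3 -m pendant '0 0 1 0 0 0;0 0 0 0 0 0'>/dev/null; python3 t.py; python3 -m pendant '0 0 1 0 0 0;0 0 0 0 0 0'>/dev/null; python3 t.py;python3 -m pendant '0 0 0.6 0 0 0;0 0 0 0 0 0'>/dev/null; python3 t.py
```

```text
tool f [-0.   0.3  2.1] t [ 0.   -0.07 -0.  ] pos [560.6 -75.   79.3] q6 -19.0
tool f [-0.6 -0.2  2.4] t [ 0.03 -0.11 -0.01] pos [560.7 -75.   78.4] q6 -19.0
tool f [ 1.3 -1.5 -2. ] t [0.26 0.05 0.03] pos [560.7 -75.   78.3] q6 -19.0
```

```bash
python3 -m pendant '0 0 0 0 0 0;0 0 0 0 0 0;0 0 -10 0 0 0;0 0 -30 0 0 0;0 0 -40 0 0 0;0 0 -25 0 0 0;-3 -30 0 0 0 0;-3 -30 0 0 0 0' 45 >/dev/null;  python3 -m pendant '-3 -30 0 0 0 0;0 0 0 0 0 0;0 0 0 0 0 0'
python3 - <<'E'
from h import *
f=cv2.convertScaleAbs(grab_frame("wrist"),alpha=1.6); cv2.imwrite("pics/w5.png",f)
E
```

```text
time_s: 30.55
ee_pos: [474.1, -99.7, 183.9]
ee_rot: [179.9, 0.0, 100.0]
force: [0.7, 0.1, 0.2]
gripper_width: 45.2
gripper_force: 0.0
```

View pics/w5.png

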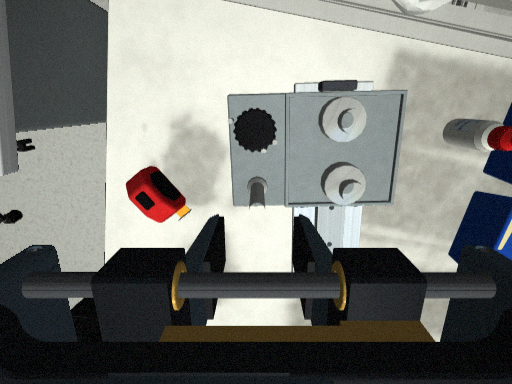

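Both weights stand upright in the pan (knobs at 347,120 and 350,188), and the carriage is home. Now I turn and pinch the post.

```bash
python3 -m pendant '0 0 0 0 0 -8.5;0 0 0 0 0 -8.5;0 0 0 0 0 -8.5;0 0 0 0 0 -8.5;0 0 0 0 0 -8.5;0 0 0 0 0 -8.5;0 0 0 0 0 -8.5;0 0 0 0 0 -8.5' >/dev/null; python3 -m pendant '0 0 0 0 0 -8.5;0 0 0 0 0 -8.5;0 0 0 0 0 -6.2;0 0 0 0 0 0;0 0 0 0 0 0';  python3 -c "
from h import *
to([473.1,-99.8,95],191.2)"
```

```text
time_s: 31.9
ee_pos: [474.5, -99.3, 182.8]
ee_rot: [180.0, 0.0, -168.9]
force: [-0.5, 0.3, 0.2]
gripper_width: 45.0
gripper_force: 0.0
shift [ 1.5 -0.2 87.8] dist 87.8 q [ -13.2   11.6  103.8    0.    64.6 -114.3] rot [ 180.     0.  -168.9]
turn [ 0.   0.  -0.1]
```

```bash
python3 -m pendant '1.5 0 25 0 0 0;0 0 30 0 0 0;0 0 20 0 0 0;0 0 12 0 0 0;0 0 0 0 0 0;0 0 0 0 0 0' >/dev/null; python3 -m pendant '0 0 0 0 0 0;0 0 0 0 0 0;0 0 0 0 0 0;0 0 0 0 0 0;0 0 0 0 0 0' 5 25; python3 t.py; python3 -m pendant '0 -2 0 0 0 0;0 -4 0 0 0 0;0 -5 0 0 0 0;0 -5 0 0 0 0;0 -5 0 0 0 0;0 -5 0 0 0 0;0 -5 0 0 0 0;0 -5 0 0 0 0'>/dev/null; python3 t.py
```

```text
time_s: 33.0
ee_pos: [472.3, -99.9, 96.1]
ee_rot: [-180.0, 0.0, -168.8]
force: [-0.3, -0.7, 1.4]
gripper_width: 13.2
gripper_force: 25.0
tool f [ 0.4 -0.6 -1.4] t [0.01 0.01 0.03] pos [472.3 -99.9  96.1] q6 -115.0
tool f [ 0.5  2.3 -5.1] t [-0.4   0.06 -0.01] pos [ 479.5 -135.7   96.1] q6 -118.0
```

```bash
python3 -m pendant '0 -5 0 0 0 0;0 -5 0 0 0 0;0 -5 0 0 0 0;0 -5 0 0 0 0;0 -5 0 0 0 0;0 -5 0 0 0 0;0 -5 0 0 0 0;0 -5 0 0 0 0' >/dev/null;  python3 -m pendant '0 -5 0 0 0 0;0 -5 0 0 0 0;0 -5 0 0 0 0;0 -5 0 0 0 0;0 -5 0 0 0 0;0 -5 0 0 0 0;0 -5 0 0 0 0;0 -5 0 0 0 0'>/dev/null; python3 t.py; python3 -m pendant '0 -5 0 0 0 0;0 -5 0 0 0 0;0 -5 0 0 0 0;0 -4 0 0 0 0;0 -4 0 0 0 0;0 -3 0 0 0 0;0 0 0 0 0 0'; python3 t.py
```

```text
tool f [-0.8  2.6 -4.2] t [-0.43 -0.04  0.01] pos [ 495.1 -214.2   96.1] q6 -126.0
time_s: 36.1
ee_pos: [500.3, -240.3, 96.1]
ee_rot: [-179.9, 0.1, -168.8]
force: [0.6, -0.6, 4.8]
gripper_width: 13.7
gripper_force: 25.0
tool f [-0.4 -0.7 -4.8] t [-0.02 -0.03 -0.01] pos [ 500.3 -240.3   96.1] q6 -128.0
```

Not at the stop yet (it should be at y ≈ −242.5), so I keep going gently.

```bash
python3 -m pendant '0 -3 0 0 0 0;0 -2 0 0 0 0;0 -2 0 0 0 0;0 0 0 0 0 0' >/dev/null; python3 t.py;  python3 -m pendant '0 -2 0 0 0 0;0 0 0 0 0 0'; python3 t.py
```

```text
tool f [-2.6 10.7 -9. ] t [-1.7  -0.4   0.01] pos [ 500.9 -243.2   96.1] q6 -129.0
time_s: 36.7
ee_pos: [500.8, -243.1, 96.1]
ee_rot: [179.4, 0.0, -168.9]
force: [-0.1, 16.9, 11.0]
gripper_width: 13.3
gripper_force: 25.1
tool f [ -3.2  16.7 -10.8] t [-2.54 -0.54  0.01] pos [ 500.8 -243.1   96.1] q6 -129.0
```

At the right-hand stop (17 N against it, no further motion). Next I stroke it home.

```bash
python3 -m pendant '0 4 0 0 0 0;0 4 0 0 0 0;0 5 0 0 0 0;0 5 0 0 0 0;0 5 0 0 0 0;0 5 0 0 0 0;0 5 0 0 0 0;0 5 0 0 0 0' >/dev/null;  python3 -m pendant '0 5 0 0 0 0;0 5 0 0 0 0;0 5 0 0 0 0;0 5 0 0 0 0;0 5 0 0 0 0;0 5 0 0 0 0;0 5 0 0 0 0;0 5 0 0 0 0'>/dev/null; python3 t.py; python3 -m pendant '0 5 0 0 0 0;0 5 0 0 0 0;0 5 0 0 0 0;0 5 0 0 0 0;0 5 0 0 0 0;0 5 0 0 0 0;0 5 0 0 0 0;0 5 0 0 0 0'>/dev/null; python3 t.py;  python3 -m pendant '0 5 0 0 0 0;0 5 0 0 0 0;0 5 0 0 0 0;0 5 0 0 0 0;0 4 0 0 0 0;0 3 0 0 0 0;0 3 0 0 0 0;0 0 0 0 0 0'; python3 t.py
```

```text
tool f [ 0.1 -1.7 -5.5] t [ 0.33 -0.02  0.02] pos [ 486.7 -171.8   96.1] q6 -122.0
tool f [ 0.1 -2.  -6.2] t [ 0.39  0.   -0.05] pos [ 478.8 -132.5   96.2] q6 -118.0
time_s: 39.9
ee_pos: [472.8, -102.6, 96.1]
ee_rot: [-180.0, 0.0, -168.8]
force: [0.0, -0.2, 5.7]
gripper_width: 13.8
gripper_force: 25.0
tool f [-0.  -0.2 -5.7] t [ 0.02 -0.02  0.03] pos [ 472.8 -102.6   96.1] q6 -115.0
```

```bash
python3 -m pendant '0 2 0 0 0 0;0 2 0 0 0 0;0 2 0 0 0 0;0 1 0 0 0 0;0 0 0 0 0 0' >/dev/null; python3 t.py;  python3 -m pendant '0 1.5 0 0 0 0;0 1 0 0 0 0;0 0 0 0 0 0'; python3 t.py
```

```text
tool f [  1.6 -15.3  -3.2] t [2.35 0.34 0.03] pos [472.4 -99.9  96.2] q6 -114.0
time_s: 40.7
ee_pos: [472.4, -99.9, 96.2]
ee_rot: [-179.3, 0.0, -168.5]
force: [1.5, -25.0, 0.7]
gripper_width: 13.5
gripper_force: 25.0
tool f [  3.5 -24.8  -0.4] t [ 3.78  0.66 -0.  ] pos [472.4 -99.9  96.2] q6 -114.0
```

```bash
python3 -m pendant '0 -2 0 0 0 0;0 -1 0 0 0 0;0 0 0 0 0 0' >/dev/null; python3 t.py;  python3 -m pendant '0 0 0 0 0 0;0 0 0 0 0 0;0 0 -20 0 0 0;0 0 -30 0 0 0;0 20 0 0 0 0;0 25 0 0 0 0;0 19 0 0 0 0;0 0 0 0 0 0' 45;python3 -m pendant '0 0 0 0 0 0;0 0 0 0 0 0'
python3 - <<'E'
from h import *
to([459.7,-34.2,105],191.2)
m=camera_model("wrist");f=grab_frame("wrist");cv2.imwrite("pics/w6.png",cv2.convertScaleAbs(f,alpha=1.8,beta=5)); np.save("w6.npy",m,allow_pickle=True)
print(proj("wrist",[459.8,-35,130],m))
E
```

```text
tool f [  2.  -12.6  -2.6] t [2.   0.37 0.06] pos [472.4 -99.9  96.2] q6 -114.0
time_s: 41.8
ee_pos: [457.3, -31.6, 145.1]
ee_rot: [179.9, -0.2, -168.7]
force: [0.2, 0.3, 0.1]
gripper_width: 45.2
gripper_force: 0.0
time_s: 42.0
ee_pos: [458.9, -34.0, 145.5]
ee_rot: [180.0, -0.0, -168.8]
force: [-0.3, 0.5, 0.3]
gripper_width: 45.0
gripper_force: 0.0
shift [-0.7 -0.4 40.5] dist 40.5 q [  -5.7   11.5  110.    -0.    58.6 -106.8] rot [ 180.    -0.  -168.8]
turn [ 0. -0. -0.]
[257.65855905 229.99854585]
```

View pics/w6.png

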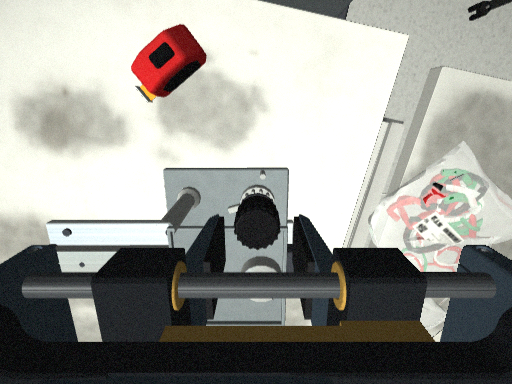

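The knob's top disc is at about (258,229), as predicted. The nose (235,210) still shows slack. Next: grip, press and tighten clockwise.

```bash
python3 -m pendant '-0.7 0 20 0 0 0;0 0 15 0 0 0;0 0 6 0 0 0;0 0 0 0 0 0' >/dev/null;  python3 -m pendant '0 0 0 0 0 0;0 0 0 0 0 0;0 0 0 0 0 0;0 0 0 0 0 0' 25 25 >/dev/null; python3 t.py; python3 -m pendant '0 0 3 0 0 0;0 0 3 0 0 0;0 0 1 0 0 0;0 0 0 0 0 0'; python3 t.py;  python3 -m pendant '0 0 0 0 0 8;0 0 0 0 0 8;0 0 0 0 0 8;0 0 0 0 0 8;0 0 0 0 0 8;0 0 0 0 0 8;0 0 0 0 0 0' >/dev/null; python3 t.py
```

```text
tool f [ 0.1 -5.  -0.5] t [0.94 0.04 0.03] pos [460.6 -34.4 105.5] q6 -107.0
time_s: 43.25
ee_pos: [460.8, -34.3, 98.5]
ee_rot: [-179.9, 0.1, -168.8]
force: [1.0, -4.3, 0.8]
gripper_width: 31.1
gripper_force: 25.0
tool f [-0.2 -4.5 -0.8] t [ 0.9  -0.01  0.18] pos [460.8 -34.3  98.5] q6 -107.0
tool f [-5.  -6.2 -2.9] t [ 1.24 -0.98 -0.03] pos [460.5 -35.1  98.7] q6 -59.0
```

```bash
python3 -m pendant '0 0 0 0 0 8;0 0 0 0 0 8;0 0 0 0 0 8;0 0 0 0 0 8;0 0 0 0 0 6;0 0 0 0 0 0' >/dev/null; python3 t.py;python3 -m pendant '0 0 0 0 0 5;0 0 0 0 0 0' >/dev/null; python3 t.py;python3 -m pendant '0 0 0 0 0 5;0 0 0 0 0 0' >/dev/null; python3 t.py;python3 -m pendant '0 0 0 0 0 4;0 0 0 0 0 0' ; python3 t.py
```

```text
tool f [-8.1 -3.6 -3.4] t [ 0.6  -1.78 -0.02] pos [460.1 -35.4  98.7] q6 -21.0
tool f [-9.7 -2.8 -2.8] t [ 0.45 -1.82 -0.02] pos [460.  -35.5  98.6] q6 -16.0
tool f [-10.3  -1.8  -3.1] t [ 0.33 -1.82 -0.06] pos [460.  -35.5  98.6] q6 -11.0
time_s: 45.15
ee_pos: [460.0, -35.5, 98.6]
ee_rot: [179.9, 0.2, 91.3]
force: [-1.6, -9.1, 3.0]
gripper_width: 31.6
gripper_force: 25.0
tool f [-9.1 -1.8 -3. ] t [ 0.21 -1.91 -0.11] pos [460.  -35.5  98.6] q6 -7.0
```

```bash
for i in 1; do python3 -m pendant '0 0 0 0 0 4;0 0 0 0 0 0' >/dev/null; python3 t.py;python3 -m pendant '0 0 0 0 0 4;0 0 0 0 0 0' >/dev/null; python3 t.py;python3 -m pendant '0 0 0 0 0 4;0 0 0 0 0 0' >/dev/null; python3 t.py; done
```

```text
tool f [-8.4 -1.6 -3. ] t [ 0.14 -1.93 -0.11] pos [459.9 -35.5  98.7] q6 -3.0
tool f [-9.1 -0.8 -3.5] t [-0.03 -1.83 -0.26] pos [459.9 -35.4  98.7] q6 1.0
tool f [-8.5 -0.8 -3.6] t [-0.13 -1.8  -0.33] pos [459.9 -35.2  98.6] q6 5.0
```

Torque has risen to 0.33 Nm, so it's on the tight stop. I release and check.

```bash
python3 -m pendant '0 0 0 0 0 0;0 0 0 0 0 0;0 0 -20 0 0 0;0 0 -40 0 0 0;0 0 -40 0 0 0;-40 0 0 0 0 0;-20 0 0 0 0 0;0 0 0 0 0 0' 50
python3 - <<'E'
from h import *
m=camera_model("wrist");f=grab_frame("wrist");f=cv2.convertScaleAbs(f,alpha=1.8,beta=5); np.save("w7.npy",m,allow_pickle=True)
c=proj("wrist",[480,-50,100],m).astype(int);print(c)
for p in ([459.9,-35.3,130],[472.7,-100,130],[554.2,-46.9,54]): print(proj("wrist",p,m).round(0))
cv2.imwrite("pics/w7.png",cv2.resize(f,(768,576),interpolation=cv2.INTER_CUBIC))
E
```

```text
time_s: 46.55
ee_pos: [448.2, -93.4, 198.1]
ee_rot: [180.0, -0.0, 79.0]
force: [0.4, 0.3, 0.3]
gripper_width: 49.7
gripper_force: 0.0
[282 144]
[259. 136.]
[287. 206.]
[347. 123.]
```

View pics/w7.png

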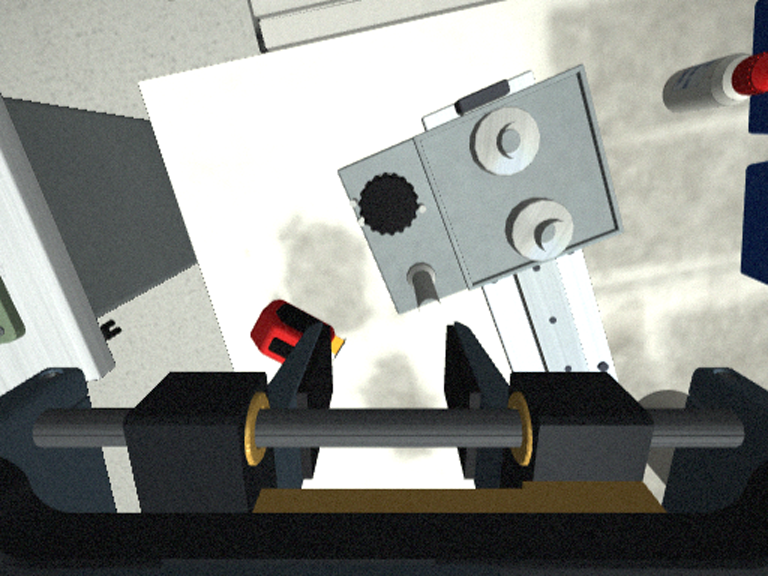

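The nose sits at the knob's left, about (356,210), towards the robot. Both weights are upright, and knob and post are at their home predictions. I'll check the nose numerically, then verify the hold with a light push on the post.

Run:
```python
from h import *
m=np.load("w7.npy",allow_pickle=True).item()
for a in (0,.15,.3,.6,1.5):
    t=3.5+a+np.radians(11.3); print(a,(1.5*proj("wrist",[459.9+26*np.cos(t),-35.2+26*np.sin(t),70],m)).round(0))
a=cv2.imread("pics/w7.png")[150:270,320:460]; cv2.imwrite("pics/w7c.png",cv2.resize(a,(700,600),interpolation=cv2.INTER_CUBIC))
```

```text
0 [361. 221.]
0.15 [365. 225.]
0.3 [370. 228.]
0.6 [380. 232.]
1.5 [411. 225.]
```

View pics/w7c.png

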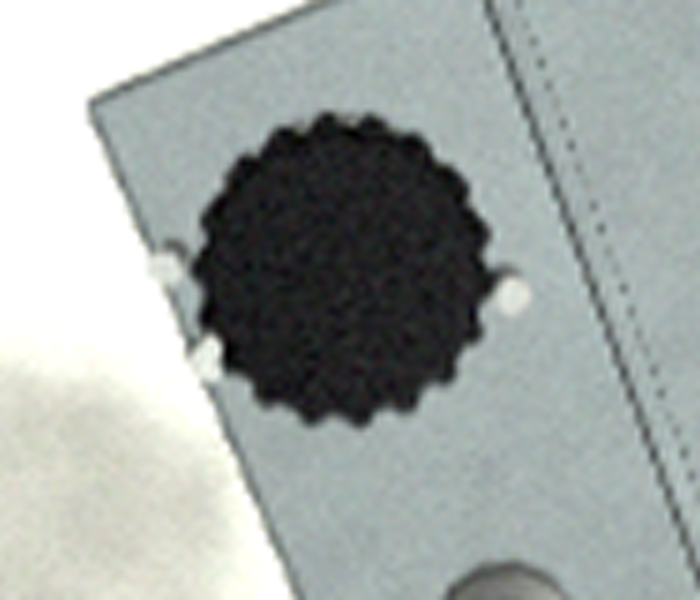

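The nose tip is at about (361,222), exactly the tight prediction (361,221). Everything is in place, so I'm handing in.

```bash
python3 -c "
from workcell import *
print(job_done())"
```

```text
the job is handed in; nothing more can be done
None
```

The job is handed in, with no verdict returned: I stroked the slide stop to stop empty and again with the only two steel weights on the bench upright in its pan, all at about 60 mm/s or less, and left it loaded, fully home and clamped tight.

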